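# Zero the bag-length gauge and hold its arm at the set length

## Task

First zero the bag-length gauge beside the bag sealer: turn its winged knob until the cross-hair pointer stands on the long zero line of the side plate. Then squeeze the spring lock button in the side of the grip to free the telescoping arm, draw the arm out until the white line on its setting clip lies under the pointer, and finish holding it there, still gripping with the lock button squeezed in, so that a bag can be marked against its fence. Leave the other things on the table undisturbed.

Things in the scene. Friction and masses are not known exactly. Their poses are not given: they have to be found in the camera images.
- gauge: The bag-length gauge, screwed down; place and yaw vary. Grey plate 112 x 120 mm with an aluminium channel, 28 mm high, that holds a steel bar (scale on top); nothing over the channel is higher than 36 mm. Origin at table height; z up, -y is the direction in which the arm extends (away from the sealer), x across the bar. Knob axis at (-0.038, 0.005).
- zero_line (a point): Fixed point on the bar's centre line, level with the long zero line (black, 17 x 2 mm) on the aluminium side plate, 33 mm above the table. Axes as the gauge: -y is the way the arm extends. The grip's centre, arm fully in, lies at (-0.001, -0.050, 0.013) from here.
- pointer_line (a point): Point of the cross-hair pointer on the bar's centre line, same axes as zero_line. The pointer is a black needle, 2 mm thick, across the channel that slides along y, 4 mm per radian of the knob; a clockwise turn (seen from above) moves it toward -y. It starts 3 to 8 mm to the +y side of the zero line. On zero when its y in the zero_line frame is 0.
- zero_knob (a joint): Angle of the zeroing knob, rad, 0 to 4.5, growing clockwise seen from above. Pointer on zero at 2.5. It stays where it is left (friction 0.04 N m).
- knob_grip (a point): On the knob's vertical axis, at the height to grip (58 mm above the table). Black knob on a round grey housing; wing 34 mm long (its x axis), 12 mm thick (its y axis), from 44 to 68 mm above the table; grip across its y axis from above. Its frame turns with the knob.
- grip_centre (a point): Centre of the arm's grip when squeezed, 46 mm above the table; gauge axes, travels with the arm. Grey block at the arm's outer end, 30 mm wide (x), 28 long (y), 10 to 62 mm above the table; the black lock button (20 long, 18 high, at this height) stands 8 mm out of its -x side: 38 mm wide as found, 32 with the button in. A low fence, 86 mm wide, 21 high, lies 21 mm beyond.
- lock_button (a joint): Travel of the spring lock button, m, 0 (out, arm locked to a toothed rack with 10 mm steps) to 0.006 (fully in, needs 8 N; 3 N to start). Squeeze it toward the +x side of the grip; the arm is free from about 0.004, and locks again when it is let go.
- gauge_arm (a joint): Extension of the telescoping arm, m, 0 (as found, fully in) to 0.10, along the gauge's -y. Slides with about 1.5 N of friction when the lock is squeezed.
- clip_line (a point): White line across the black setting clip (28 x 10 x 3 mm) clamped fast on the bar, on the bar's centre line and at the height of the zero line; travels with the arm. It starts 50 to 80 mm to the +y side of the zero line; the arm is at the set length when this line lies under the pointer.
- vial: Bystander: brown glass vial with black cap, 31 x 31 x 62 mm, upright; origin under its centre.
- stamp: Bystander: wooden hand stamp, 37 x 48 x 74 mm; origin under its centre.
- ink_pad: Bystander: closed flat ink pad, 72 x 98 x 16 mm; origin under its centre.

How it is judged:
By the outcome, as a careful person would: the job done as asked, in the order asked, and still so for the second after the job is handed in, while the arm keeps its last pose, push and grip.
It also fails if it takes over 56 s, if anything falls off the work surface, if the arm or the gripper's body presses on something with over 40 N, if the wrist force passes 120 N, or if a joint passes its speed limit or range.

## Robot

A 7-joint arm with a two-finger parallel gripper is mounted at the origin on the work surface; the furniture and walls round the work are solid. World frame = base frame: x ahead of the robot, y to its left, z up, the work surface at z = 0. Lengths are in m, angles in rad, forces in N, time in s.
With the tool pointing down it reaches from about 0.4 to 0.85 m from the base axis. Payload 4.5 kg.
Tool frame: the origin (TCP) lies midway between the tips of the shut fingers; the grasp point (between the pads) lies 19 mm behind it; z points along the fingers, y is the direction in which the jaws open and shut (so a half turn about z gives the same grasp; the last joint's range is limited). The gripper opens to 88 mm and grips with 3 to 60 N. Pads are 18 mm wide; open, the fingers measure 123 mm over their backs; the gripper's body (75 mm by 187 mm) begins 45 mm behind the grasp point.
Start: joints at [-1.222, 0.689, -0.195, 1.565, 0.157, 0.902, -0.215], TCP at [0.193, 0.594, 0.239] pointing down, gripper open.
Joint ranges: [-3.01, 3.01], [-0.46, 2.08], [-1.47, 1.51], [0.13, 2.56], [-1, 4.14], [0.04, 2.09], [-2.66, 2.66]. Speed limits (rad/s): [2.57, 2.57, 3.14, 3.14, 3.14, 3.14, 3.14].

## Interface

Orientations are given as a unit quaternion [x, y, z, w].
In Python, from plant import r gives the robot as it stands. The module is installed in compiled form; this text tells all that it offers.
- The arm moves only by the tool carry_out, never from a script. Its argument "commands" is a list of rows, each a list of 6 numbers: the shift along the tool's x, y, z in m, then the turn, a rotation vector about the tool's x, y, z in degrees. In form: [[dx, dy, dz, wx, wy, wz], ...]. A call has 1 to 12 rows; each row is the pose to reach, as a shift and turn from the pose commanded when the call began, along the tool's axes at that moment; what a row does not reach only later rows make up. A row lasts 1/10 s, in which the tool goes at most 50 mm and 8.59 degrees, less where a joint would pass 70% of its speed; a pose out of reach is approached as far as the arm can. A call with a gripper value outside its range is refused whole. "fingers" is the closure in counts, from 0 (fully open) to 255 (shut), set as the call begins (left out, the last holds). The fingers move at their own pace and stop on an object; "grip_force" is the grip in N (left out, the last holds). Time passes only in rows, so rows that repeat a pose let the fingers close. It gives the time, the measured TCP pose, the force and the opening at its end, in the units of the state.
- r.get_state(): the state, without advancing time (a new reading comes with each control period).
- r.snapshot(name): name is "side" or "top" or "wrist"; returns a dict with "img" (400x640x3 uint8, blue, green, red), "intrinsics" (3x3 intrinsics, pixels), "extrinsics" (4x4, takes a point from camera to world coordinates); the wrist camera has in their place "tool_from_camera" (4x4, takes a point from camera to tool coordinates, whose origin is the TCP and whose axes are the flange's). Camera axes: x right, y down, z forward; pixel columns grow to the right and rows downward; lengths in m; the calibration is good to about 2 mm. A picture is of the moment at which its call begins: read the wrist's pose just before it. There is no depth.
- r.finish_job(): hands the job in, once; it reports no verdict.
Trained networks look in a picture, given as the dict that the camera call returned (one of the last four; its "shot" number tells which), for a name from the list of things; names that differ only in an ending like _2 or _b are one class to them, and where a whole thing is asked for, a point or a joint stands for the part that bears it (a point fixed in the world has none). Each returns a list of dicts, best first, with "p" (0 to 1); they miss things now and then, are a little off and sometimes report something else, mostly with a low value. They report only what shows in the picture. A call takes as long as a camera call.
- r.spot_in(picture, label): "xyz" ([x, y, z] in m, in world coordinates, good to about 4 mm: the middle of the surface that is visible of it).
- r.spot_point(picture, label): "xyz" ([x, y, z] in m, in world coordinates, good to about 4 mm: a listed point, or the origin of a listed thing).
The state is a dict: "clock": time; "q": joint angles; "qd": joint speeds; "joint_torque": joint torques, N m; "tool_pos": TCP position; "eef_rot": TCP orientation; "contact_force": force on the tool from outside, world axes, zero at the start; "moment": the same for the moment, N m; "opening": opening from 0.0 (shut) to 1.0 (fully open).
Only numpy, scipy, OpenCV 4.12 (cv2) and the standard library are available. Lean on these libraries where they do the work, as an engineer would, in place of code of your own. Each camera call takes 0.05 s, during which the arm holds its last target.

## Working session

There is one attempt and no reset: what is moved stays moved. The work goes in short steps, Python scripts to look and compute and a tool call to move; the robot and the scene stay as the last step left them, time stands still between calls to the robot, and variables do not carry over. Pictures are saved under pics/ and viewed, and the job is handed in when it is done.

Besides the shell and the picture viewer there is one more tool, called after ">>>" as name([rows], argument=value, ...), one row to a line, values as JSON. carry_out: Moves the arm, as the interface text tells. Its arguments: {"type":"object","properties":{"commands":{"type":"array","items":{"type":"array","items":{"type":"number"}}},"fingers":{"type":"number"},"grip_force":{"type":"number"}},"required":["commands"]}

```bash
mkdir -p pics; cat > h.py <<'E'
import numpy as np, cv2
from plant import r
from scipy.spatial.transform import Rotation as R
np.set_printoptions(precision=4,suppress=True)
def shot(cam,fn=None):
    s=r.get_state(); p=r.snapshot(cam)
    if 'extrinsics' in p: p['E']=np.array(p['extrinsics'])
    else:
        T=np.eye(4);T[:3,:3]=R.from_quat(s['eef_rot']).as_matrix();T[:3,3]=s['tool_pos'];p['E']=T@np.array(p['tool_from_camera'])
    if fn: cv2.imwrite('pics/'+fn,p['img'])
    return p
def ray(p,u,v,z):
    K=np.array(p['intrinsics']);d=p['E'][:3,:3]@np.linalg.solve(K,[u,v,1]);o=p['E'][:3,3];return o+d*(z-o[2])/d[2]
def proj(p,X):
    T=np.linalg.inv(p['E']);c=T[:3,:3]@np.array(X)+T[:3,3];u=np.array(p['intrinsics'])@c;return u[:2]/u[2]
E
python3 - <<'E'
from h import *
s=r.get_state();print(s)
for c in['top','side','wrist']:
    p=shot(c,c+'0.png');print(c,p['E'],np.array(p['intrinsics']))
    for n in['gauge','zero_line','pointer_line','knob_grip','grip_centre','clip_line','vial','stamp','ink_pad']:
        print(n,[(np.array(d['xyz']).round(4),round(d['p'],2), {k:v for k,v in d.items() if k not in('xyz','p')}) for d in r.spot_point(p,n)[:2]])
E
```

```text
{'clock': 0.0, 'q': array([-1.2222,  0.69  , -0.1945,  1.5663,  0.1573,  0.9025, -0.2151]), 'qd': array([ 0.0009,  0.0006, -0.0007,  0.002 , -0.0006,  0.0006, -0.0008]), 'joint_torque': array([ -0.0007, -52.756 ,  -1.2674, -15.3438,  -0.0527,   0.0063,
         0.0002]), 'tool_pos': array([0.1934, 0.5937, 0.2379]), 'eef_rot': array([ 0.1567,  0.9876, -0.0009, -0.0001]), 'contact_force': array([-0.5568,  0.8144,  0.0481]), 'moment': array([-0.0089, -0.0106,  0.0143]), 'opening': 1.0019395939687368}
top [[ 0.0091 -0.9968  0.0799  0.4097]
 [-0.9996 -0.0069  0.0276 -0.1913]
 [-0.027  -0.0801 -0.9964  0.966 ]
 [ 0.      0.      0.      1.    ]] [[417.5838   0.     317.6869]
 [  0.     417.5838 197.4298]
 [  0.       0.       1.    ]]
gauge [(array([ 0.5869, -0.123 , -0.0021]), 0.8, {})]
zero_line [(array([ 0.6073, -0.1699,  0.032 ]), 0.82, {})]
pointer_line [(array([ 0.6039, -0.1661,  0.036 ]), 0.41, {}), (array([ 0.3519, -0.1086, -0.0005]), 0.21, {})]
knob_grip [(array([ 0.5472, -0.1148,  0.0599]), 0.66, {})]
grip_centre [(array([ 0.5908, -0.2216,  0.0486]), 0.73, {})]
clip_line [(array(
[... 755 characters left out ...]
 0.0601]), 0.45, {})]
grip_centre [(array([ 0.5875, -0.2245,  0.0437]), 0.81, {})]
clip_line [(array([ 0.6076, -0.1169,  0.0313]), 0.42, {})]
vial [(array([ 0.6626, -0.1412, -0.0022]), 0.81, {}), (array([ 0.6108, -0.1131,  0.0336]), 0.65, {})]
stamp [(array([ 0.3037, -0.2562, -0.0031]), 0.91, {})]
ink_pad [(array([ 0.3563, -0.1024, -0.0006]), 0.76, {})]
wrist [[ 0.3102  0.9081  0.2815  0.1214]
 [ 0.9507 -0.2964 -0.0916  0.6186]
 [ 0.0003  0.296  -0.9552  0.384 ]
 [ 0.      0.      0.      1.    ]] [[276.9189   0.     319.8523]
 [  0.     276.9189 199.7491]
 [  0.       0.       1.    ]]
gauge []
zero_line []
pointer_line []
knob_grip []
grip_centre []
clip_line []
vial []
stamp []
ink_pad []
```

View pics/top0.png

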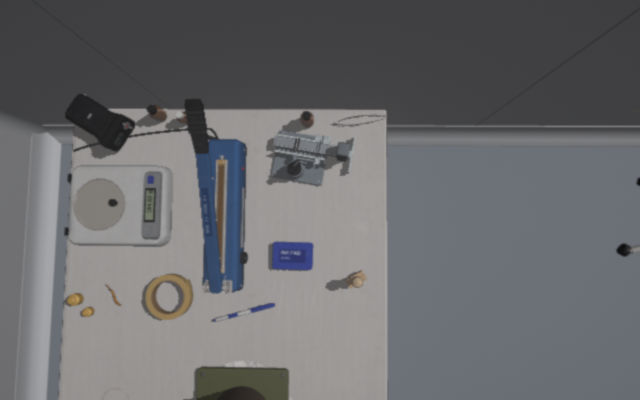

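View pics/side0.png

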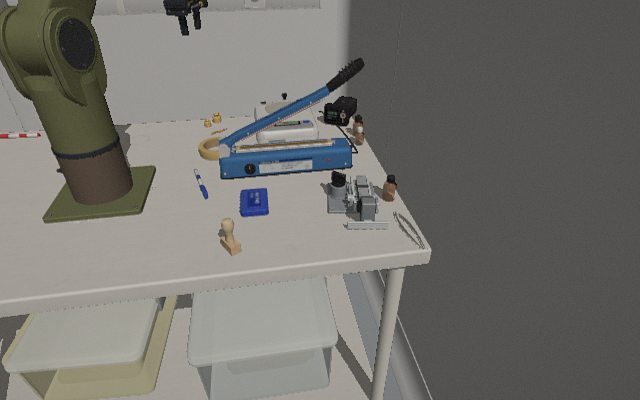

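```bash
python3 - <<'E'
import cv2
a=cv2.imread('pics/top0.png')[220:330,220:380];cv2.imwrite('pics/topz.png',cv2.resize(a,None,fx=5,fy=5,interpolation=cv2.INTER_CUBIC))
a=cv2.imread('pics/side0.png')[100:260,340:500];cv2.imwrite('pics/sidez.png',cv2.resize(a,None,fx=3.7,fy=3.7,interpolation=cv2.INTER_CUBIC))
E
```

```text
(no output)
```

View pics/topz.png

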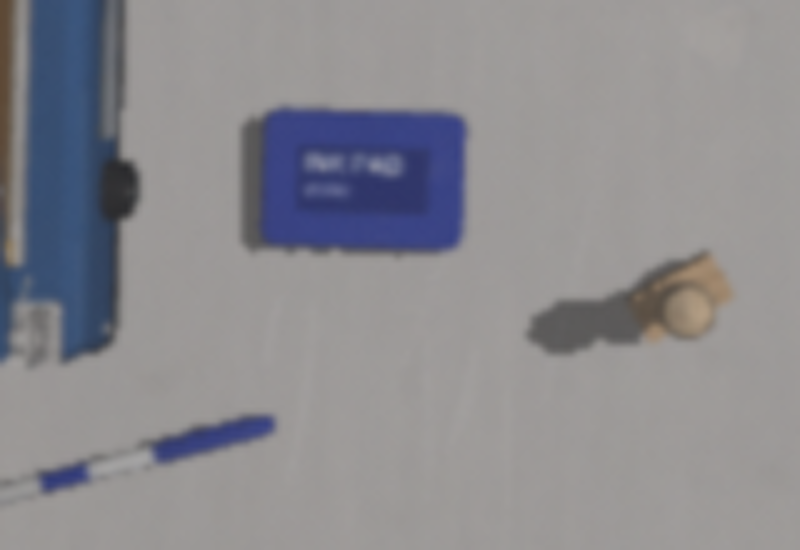

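View pics/sidez.png

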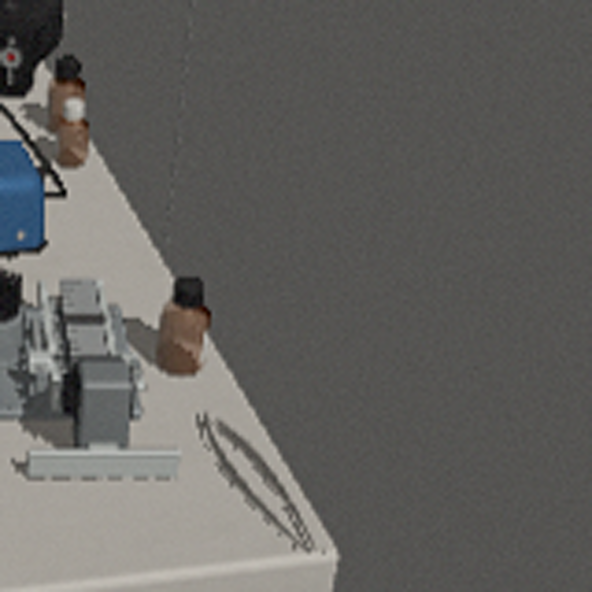

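```bash
python3 - <<'E'
from h import *
a=cv2.imread('pics/top0.png')[95:205,250:390];cv2.imwrite('pics/topz2.png',cv2.resize(a,None,fx=5.4,fy=5.4,interpolation=cv2.INTER_CUBIC))
p=shot('top');q=shot('side')
for z in np.arange(0.1,0.4,.05):
    X=ray(p,195,103,z);print(z,X,proj(q,X))
s=r.get_state();M=R.from_quat(s['eef_rot']).as_matrix();print(M)
print(np.array(r.snapshot('wrist')['tool_from_camera']))
D=np.array([0.575,-0.13,0.40])-s['tool_pos'];print(M.T@D)
E
```

```text
0.1 [0.6798 0.0968 0.1   ] [369.0321 118.4565]
0.15000000000000002 [0.6642 0.0802 0.15  ] [366.3547 103.3426]
0.20000000000000004 [0.6486 0.0636 0.2   ] [363.4355  86.8636]
0.25000000000000006 [0.633  0.0469 0.25  ] [360.2402  68.8261]
0.30000000000000004 [0.6174 0.0303 0.3   ] [356.7276  48.9978]
0.3500000000000001 [0.6018 0.0136 0.35  ] [352.8482  27.0982]
0.40000000000000013 [ 0.5862 -0.003   0.4   ] [348.5411   2.7848]
[[-0.9509  0.3096 -0.    ]
 [ 0.3096  0.9509  0.0001]
 [ 0.0001  0.0001 -1.    ]]
[[-0.0007 -0.9552 -0.296   0.0761]
 [ 1.     -0.0007 -0.      0.0007]
 [-0.0002 -0.296   0.9552 -0.1453]
 [ 0.      0.      0.      1.    ]]
[-0.587  -0.5706 -0.1613]
```

View pics/topz2.png

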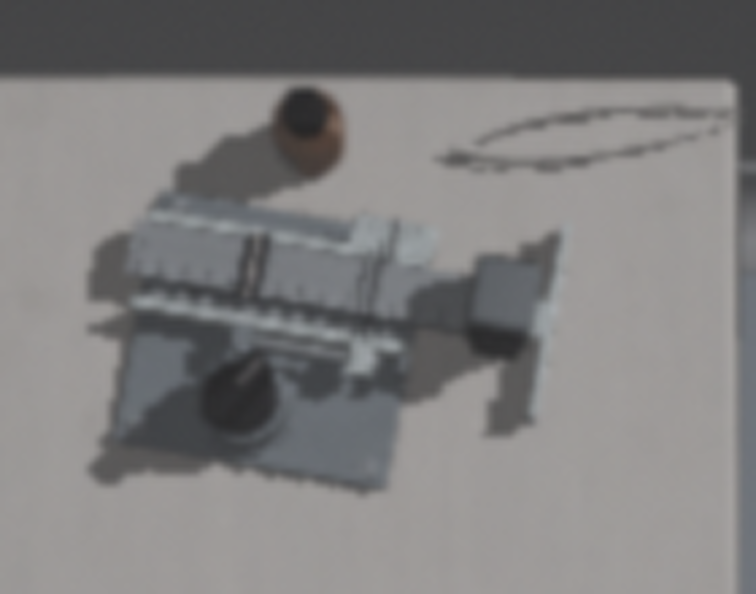

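>>> carry_out([
  [0, 0, -0.05, 0, 0, 0],
  [0, 0, -0.1, 0, 0, 0],
  [0, 0, -0.15, 0, 0, 0],
  [-0.03, -0.03, -0.18, 0, 0, 0],
  [-0.06, -0.06, -0.18, 0, 0, 0],
  [-0.09, -0.09, -0.18, 0, 0, 0],
  [-0.12, -0.12, -0.18, 0, 0, 0],
  [-0.15, -0.15, -0.18, 0, 0, 0],
  [-0.18, -0.18, -0.18, 0, 0, 0],
  [-0.21, -0.21, -0.18, 0, 0, 0],
  [-0.24, -0.24, -0.18, 0, 0, 0],
  [-0.27, -0.27, -0.18, 0, 0, 0],
])

```text
clock: 2.85
tool_pos: [0.3671, 0.2523, 0.419]
eef_rot: [0.157, 0.988, 0.0, 0.0]
contact_force: [0.7, 0.2, -0.8]
opening: 1.001
```

>>> carry_out([
  [-0.03, -0.03, 0, 0, 0, 0],
  [-0.06, -0.06, 0, 0, 0, 0],
  [-0.09, -0.09, 0, 0, 0, 0],
  [-0.12, -0.12, 0, 0, 0, 0],
  [-0.15, -0.15, 0, 0, 0, 0],
  [-0.18, -0.18, 0, 0, 0, 0],
  [-0.21, -0.21, 0, 0, 0, 0],
  [-0.24, -0.24, 0, 0, 0, 0],
  [-0.27, -0.27, 0, 0, 0, 0],
  [-0.31, -0.3, 0, 0, 0, 0],
  [-0.31, -0.3, 0.04, 0, 0, 0],
  [-0.31, -0.3, 0.08, 0, 0, 0],
])

```text
clock: 4.05
tool_pos: [0.57, -0.1293, 0.3384]
eef_rot: [0.158, 0.987, -0.0, 0.002]
contact_force: [0.2, 0.6, -0.8]
opening: 0.998
```

>>> carry_out([
  [0.0, 0, 0.05, 0, 0, 0],
  [0.0, 0, 0.1, 0, 0, 0],
  [0, 0, 0.12, 0, 0, 0],
  [0, 0, 0.12, 0, 0, 0],
  [0, 0, 0.12, 0, 0, 0],
])

```text
clock: 4.55
tool_pos: [0.5692, -0.1274, 0.2194]
eef_rot: [0.157, 0.988, 0.0, 0.001]
contact_force: [-0.6, 0.6, 0.2]
opening: 0.999
```

```bash
python3 - <<'E'
from h import *
s=r.get_state();print(s['tool_pos'],s['eef_rot'],s['q'])
p=shot('wrist','w1.png')
for n in['gauge','zero_line','pointer_line','knob_grip','grip_centre','clip_line']:
    print(n,[(np.array(d['xyz']).round(4),round(d['p'],2), proj(p,d['xyz'])) for d in r.spot_point(p,n)[:2]])
E
```

```text
[ 0.5692 -0.1274  0.2194] [0.1567 0.9876 0.     0.0005] [ 0.1244  0.6538  0.0285  1.7248 -0.0252  0.7623  1.4213]
gauge [(array([ 0.5873, -0.1197,  0.0008]), 0.8, array([328.8139, 184.1752]))]
zero_line [(array([ 0.6032, -0.1711,  0.0331]), 0.79, array([294.8922, 214.0328]))]
pointer_line [(array([ 0.5955, -0.1692,  0.0353]), 0.66, array([294.111 , 208.7308]))]
knob_grip [(array([ 0.5504, -0.1085,  0.0539]), 0.68, array([329.9068, 162.4132])), (array([ 0.6033, -0.173 ,  0.0329]), 0.23, array([293.5281, 214.483 ]))]
grip_centre []
clip_line [(array([ 0.6075, -0.1202,  0.0352]), 0.65, array([334.141 , 205.8407]))]
```

View pics/w1.png

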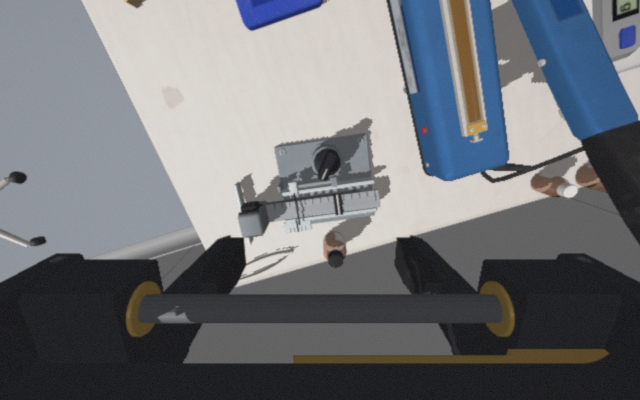

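>>> carry_out([
  [-0.014, -0.003, 0.04, 0, 0, 0],
  [-0.028, -0.006, 0.08, 0, 0, 0],
  [-0.028, -0.006, 0.1, 0, 0, 0],
  [-0.028, -0.006, 0.1, 0, 0, 0],
  [-0.028, -0.006, 0.1, 0, 0, 0],
])

```text
clock: 5.4
tool_pos: [0.5935, -0.1416, 0.1193]
eef_rot: [0.157, 0.988, 0.0, 0.0]
contact_force: [-0.1, 0.5, -0.3]
opening: 1.001
```

```bash
python3 - <<'E'
from h import *
s=r.get_state();print(s['tool_pos'],s['eef_rot'],s['q'])
p=shot('wrist','w2.png')
for n in['gauge','zero_line','pointer_line','knob_grip','grip_centre','clip_line']:
    print(n,[(np.array(d['xyz']).round(4),round(d['p'],2), proj(p,d['xyz'])) for d in r.spot_point(p,n)[:2]])
a=p['img'][100:260,200:420];cv2.imwrite('pics/w2z.png',cv2.resize(a,None,fx=3.6,fy=3.6,interpolation=cv2.INTER_CUBIC))
E
```

```text
[ 0.5935 -0.1416  0.1193] [0.1567 0.9876 0.0001 0.0002] [ 0.1482  0.8242  0.0188  1.7175 -0.0246  0.5998  1.4373]
gauge [(array([ 0.586 , -0.1196,  0.0012]), 0.6, array([338.1469, 180.5596]))]
zero_line [(array([ 0.6035, -0.1709,  0.0323]), 0.68, array([291.5943, 223.6921]))]
pointer_line [(array([ 0.5954, -0.1699,  0.0314]), 0.66, array([289.6798, 215.0098]))]
knob_grip [(array([ 0.5511, -0.1117,  0.0586]), 0.87, array([339.5306, 151.3859]))]
grip_centre [(array([ 0.59  , -0.2214,  0.0471]), 0.57, array([228.9053, 233.3461]))]
clip_line [(array([ 0.6053, -0.12  ,  0.0348]), 0.52, array([346.542 , 209.8702]))]
```

View pics/w2z.png

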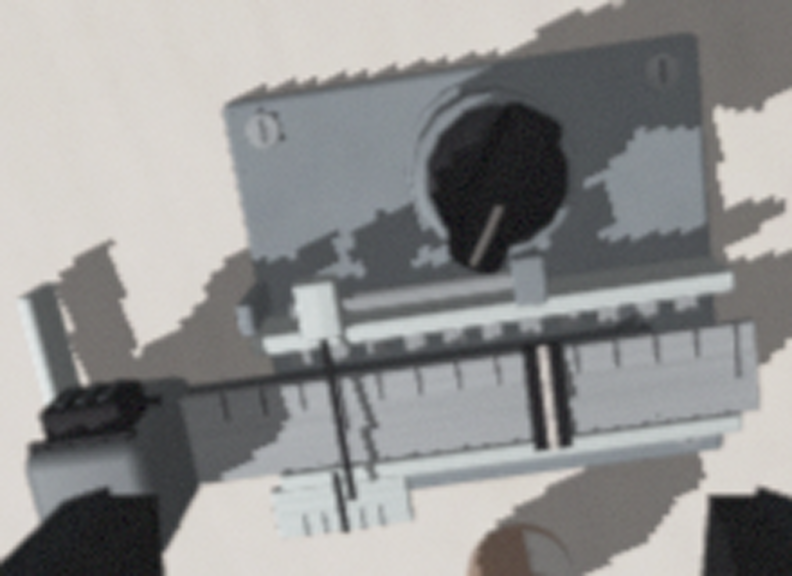

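```bash
cat >> h.py <<'E'
def zr(p,pts,o,f,z): return np.array([ray(p,o[0]+(a+.5)/f-.5,o[1]+(b+.5)/f-.5,z) for a,b in pts])
E
python3 - <<'E'
from h import *
p=shot('wrist');o=(200,100);f=3.6
def ang(P,Q): d=Q-P; return np.degrees(np.arctan2(d[1],d[0])),np.linalg.norm(d)*1e3
w=zr(p,[(540,112),(478,262)],o,f,.068);print('wing',w,w.mean(0),ang(*w))
m=zr(p,[(500,208),(474,263)],o,f,.068);print('mark',ang(*m))
e=zr(p,[(225,105),(697,37)],o,f,.006);print('edge',e,ang(*e))
c=zr(p,[(536,348),(549,446)],o,f,.035);print('clip',c,ang(*c))
c=zr(p,[(540,348),(554,446)],o,f,.035);print('clip',c,ang(*c))
c=zr(p,[(326,343),(351,495)],o,f,.036);print('ptr',c,ang(*c))
c=zr(p,[(338,475),(346,530)],o,f,.033);print('zero',c,ang(*c))
c=zr(p,[(285,474),(740,418)],o,f,.03);print('rail',c,ang(*c))
for n in ['zero_knob','knob_grip']:
  print([ (np.array(d['xyz']),d['p']) for d in r.spot_in(p,n)[:2]])
E
```

```text
wing [[ 0.5387 -0.1012  0.068 ]
 [ 0.5629 -0.1213  0.068 ]] [ 0.5508 -0.1112  0.068 ] (np.float64(-39.540304734360696), np.float64(31.433206424200478))
mark (np.float64(-42.431989486205026), np.float64(12.114656531248043))
edge [[ 0.5178 -0.1711  0.006 ]
 [ 0.5388 -0.0543  0.006 ]] (np.float64(79.81601829479352), np.float64(118.71393634864229))
clip [[ 0.5943 -0.1149  0.035 ]
 [ 0.6196 -0.119   0.035 ]] (np.float64(-9.095643213750318), np.float64(25.686652759347453))
clip [[ 0.5946 -0.114   0.035 ]
 [ 0.62   -0.1178  0.035 ]] (np.float64(-8.48325023781921), np.float64(25.73167126005438))
ptr [[ 0.5772 -0.1623  0.036 ]
 [ 0.6165 -0.1699  0.036 ]] (np.float64(-10.888651278633928), np.float64(40.055809555903515))
zero [[ 0.6115 -0.1718  0.033 ]
 [ 0.6266 -0.175   0.033 ]] (np.float64(-12.042195489134416), np.float64(15.4529250278745))
rail [[ 0.6082 -0.1853  0.03  ]
 [ 0.6294 -0.0713  0.03  ]] (np.float64(79.48595271739293), np.float64(116.01258864848353))
[(array([ 0.5445, -0.1195,  0.065 ]), 0.66)]
[(array([ 0.548 , -0.1129,  0.0625]), 0.9)]
```

>>> carry_out([
  [0.025, 0.008, 0, 0, 0, 8],
  [0.0518, 0.0153, 0, 0, 0, 16],
  [0.0518, 0.0153, 0, 0, 0, 22.5],
  [0.0518, 0.0153, 0, 0, 0, 22.5],
  [0.0518, 0.0153, 0.02, 0, 0, 22.5],
  [0.0518, 0.0153, 0.02, 0, 0, 22.5],
  [0.0518, 0.0153, 0.02, 0, 0, 22.5],
  [0.0518, 0.0153, 0.02, 0, 0, 22.5],
], fingers=139, grip_force=20)

```text
clock: 6.7
tool_pos: [0.5493, -0.1114, 0.0992]
eef_rot: [0.346, 0.938, 0.0, 0.001]
contact_force: [-0.3, 0.4, 0.4]
opening: 0.456
```

```bash
python3 - <<'E'
from h import *
s=r.get_state();print(s['tool_pos'],s['eef_rot'],s['q'],s['opening'])
p=shot('wrist','w3.png')
print([(np.array(d['xyz']).round(4),round(d['p'],2), proj(p,d['xyz'])) for d in r.spot_point(p,'knob_grip')[:2]])
for X in [s['tool_pos']]:print(proj(p,X))
E
```

```text
[ 0.5493 -0.1114  0.0992] [0.3462 0.9382 0.0001 0.0005] [ 0.0548  0.8149  0.1078  1.8841 -0.1805  0.4508  1.1554] 0.4561437917480146
[(array([ 0.5498, -0.1107,  0.0592]), 0.63, array([319.7468, 224.6955]))]
[318.2511 251.1874]
```

View pics/w3.png

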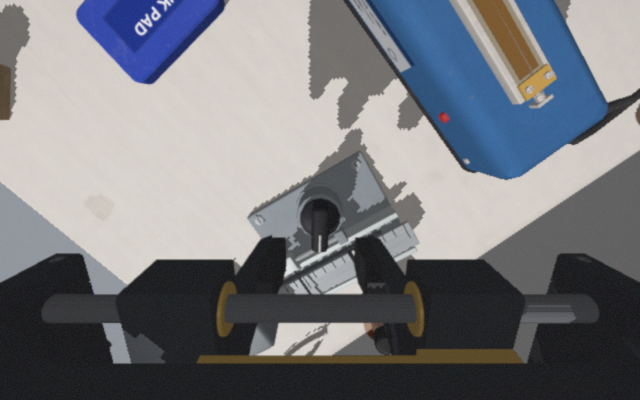

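The wing stands at column 320, vertical between the fingertips, so it is aligned. I'll descend and close.

>>> carry_out([
  [0, 0, 0.02, 0, 0, 0],
  [0, 0, 0.04, 0, 0, 0],
  [0, 0, 0.058, 0, 0, 0],
  [0, 0, 0.058, 0, 0, 0],
  [0, 0, 0.058, 0, 0, 0],
])

```text
clock: 7.3
tool_pos: [0.549, -0.1112, 0.0411]
eef_rot: [0.346, 0.938, 0.0, 0.0]
contact_force: [0.0, 0.3, 0.9]
opening: 0.457
```

>>> carry_out([
  [0, 0, 0, 0, 0, 0],
  [0, 0, 0, 0, 0, 0],
  [0, 0, 0, 0, 0, 0],
  [0, 0, 0, 0, 0, 0],
  [0, 0, 0, 0, 0, 0],
  [0, 0, 0, 0, 0, 0],
], fingers=255, grip_force=15)

```text
clock: 7.9
tool_pos: [0.5493, -0.1115, 0.0415]
eef_rot: [0.347, 0.938, -0.0, 0.001]
contact_force: [-0.7, -1.4, 6.8]
opening: 0.336
```

```bash
python3 - <<'E'
from h import *
s=r.get_state();print(s['tool_pos'],s['eef_rot'],s['q'],s['opening'],s['contact_force'],s['moment'])
p=shot('wrist','w4.png')
for n in['zero_line','pointer_line']: print([(np.array(d['xyz']).round(4),round(d['p'],2), proj(p,d['xyz'])) for d in r.spot_point(p,n)[:2]])
E
```

```text
[ 0.5493 -0.1115  0.0415] [ 0.3466  0.938  -0.      0.0008] [ 0.0711  0.913   0.08    1.8992 -0.1923  0.3352  1.1648] 0.33611412735581025 [-0.6931 -1.4208  6.7546] [-0.2646  0.1883 -0.0093]
[]
[(array([ 0.5961, -0.1705,  0.034 ]), 0.65, array([297.6195, 342.6095]))]
```

View pics/w4.png

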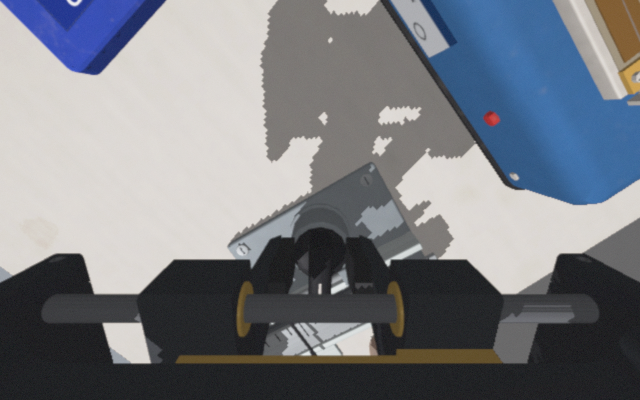

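The fingers stopped at about 30 mm with 7 N upward. They are pinching the round base under the wing, not the wing itself. I'll open, raise a few mm and close again.

>>> carry_out([
  [0, 0, 0, 0, 0, 0],
  [0, 0, -0.003, 0, 0, 0],
  [0, 0, -0.007, 0, 0, 0],
  [0, 0, -0.007, 0, 0, 0],
], fingers=139)

```text
clock: 8.45
tool_pos: [0.5491, -0.1109, 0.0482]
eef_rot: [0.346, 0.938, 0.0, 0.0]
contact_force: [-0.2, -0.7, -0.6]
opening: 0.456
```

>>> carry_out([
  [0, 0, 0, 0, 0, 0],
  [0, 0, 0, 0, 0, 0],
  [0, 0, 0, 0, 0, 0],
  [0, 0, 0, 0, 0, 0],
  [0, 0, 0, 0, 0, 0],
  [0, 0, 0, 0, 0, 0],
  [0, 0, 0, 0, 0, 0],
], fingers=255, grip_force=15)

```text
clock: 9.15
tool_pos: [0.5487, -0.111, 0.0476]
eef_rot: [0.346, 0.938, 0.0, -0.0]
contact_force: [0.9, 0.7, -0.5]
opening: 0.138
```

```bash
python3 - <<'E'
from h import *
s=r.get_state();print(s['tool_pos'],s['eef_rot'],s['q'],s['opening'],s['contact_force'],s['moment'])
E
```

```text
[ 0.5487 -0.111   0.0476] [ 0.3464  0.9381  0.     -0.0001] [ 0.0691  0.9024  0.0826  1.8989 -0.1913  0.3481  1.1638] 0.13752612833491454 [ 0.944   0.7001 -0.516 ] [-0.0627 -0.0303 -0.0429]
```

Gripped at 12 mm, which is the wing. Now I'll turn it clockwise.

>>> carry_out([
  [0, 0, 0, 0, 0, 6],
  [0, 0, 0, 0, 0, 12],
  [0, 0, 0, 0, 0, 18],
  [0, 0, 0, 0, 0, 24],
  [0, 0, 0, 0, 0, 30],
  [0, 0, 0, 0, 0, 36],
  [0, 0, 0, 0, 0, 42],
  [0, 0, 0, 0, 0, 45],
  [0, 0, 0, 0, 0, 45],
  [0, 0, 0, 0, 0, 45],
])

```text
clock: 10.15
tool_pos: [0.5503, -0.1102, 0.0476]
eef_rot: [0.678, 0.735, 0.001, 0.001]
contact_force: [5.3, 2.1, -5.4]
opening: 0.137
```

```bash
python3 - <<'E'
from h import *
s=r.get_state();print(s['tool_pos'],s['eef_rot'],s['q'],s['opening'],s['contact_force'],s['moment'])
p=shot('wrist','w5.png');cv2.imwrite('pics/t5.png',cv2.resize(shot('top')['img'][95:205,250:390],None,fx=5,fy=5,interpolation=cv2.INTER_CUBIC));cv2.imwrite('pics/s5.png',cv2.resize(shot('side')['img'][160:240,320:440],None,fx=6,fy=6,interpolation=cv2.INTER_CUBIC))
E
```

```text
[ 0.5503 -0.1102  0.0476] [0.6781 0.7349 0.0011 0.0007] [-0.0213  0.9192  0.2379  1.9017 -0.5315  0.3805  0.7042] 0.13718042288706403 [ 5.3182  2.1442 -5.4393] [ 0.3818 -1.0151 -0.0532]
```

View pics/w5.png

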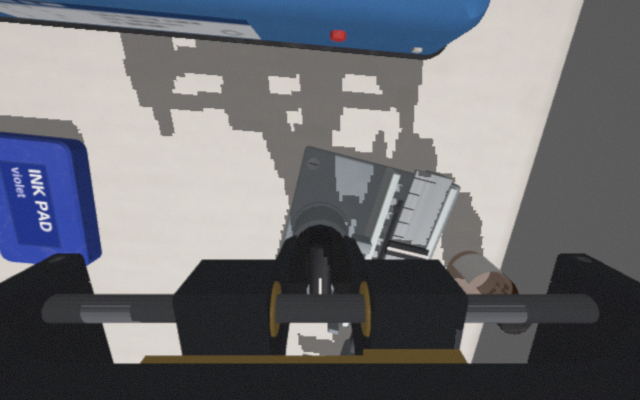

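View pics/s5.png

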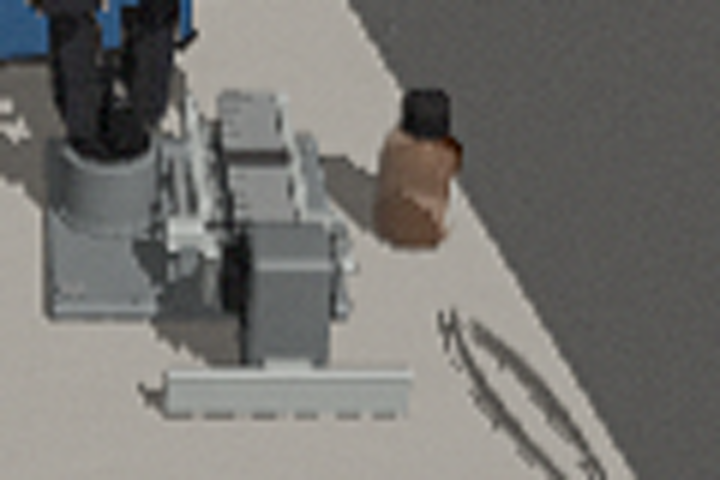

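>>> carry_out([
  [0, 0, 0, 0, 0, 0],
  [0, 0, 0, 0, 0, 0],
  [0, 0, 0, 0, 0, 0],
  [0, 0, -0.03, 0, 0, 0],
  [-0.02, 0.02, -0.05, 0, 0, -8],
  [-0.04, 0.04, -0.05, 0, 0, -16],
  [-0.0688, 0.0644, -0.05, 0, 0, -24],
  [-0.0688, 0.0644, -0.045, 0, 0, -32],
  [-0.0688, 0.0644, -0.04, 0, 0, -40],
  [-0.0688, 0.0644, -0.037, 0, 0, -48],
  [-0.0688, 0.0644, -0.037, 0, 0, -56],
  [-0.0688, 0.0644, -0.037, 0, 0, -64],
], fingers=139)

```text
clock: 11.5
tool_pos: [0.6174, -0.1751, 0.0844]
eef_rot: [0.184, 0.983, -0.0, -0.001]
contact_force: [-0.0, -0.0, 0.2]
opening: 0.453
```

>>> carry_out([
  [0, 0, 0, 0, 0, -8],
  [0, 0, 0, 0, 0, -11],
  [0, 0, 0, 0, 0, -11],
  [0, 0, 0, 0, 0, -11],
])

```text
clock: 11.9
tool_pos: [0.6178, -0.1749, 0.0846]
eef_rot: [0.093, 0.996, -0.0, -0.0]
contact_force: [0.1, 0.1, 0.4]
opening: 0.46
```

```bash
python3 - <<'E'
from h import *
s=r.get_state();print(s['tool_pos'],s['eef_rot'],s['q'],s['opening'],s['contact_force'])
p=shot('wrist','w6.png')
a=p['img'][100:260,200:420];cv2.imwrite('pics/w6z.png',cv2.resize(a,None,fx=3.6,fy=3.6,interpolation=cv2.INTER_CUBIC))
E
```

```text
[ 0.6178 -0.1749  0.0846] [ 0.0927  0.9957 -0.0001 -0.0004] [ 0.2078  0.9073 -0.007   1.6267  0.0101  0.6084  1.5803] 0.45989249528180387 [0.0738 0.0504 0.426 ]
```

View pics/w6.png

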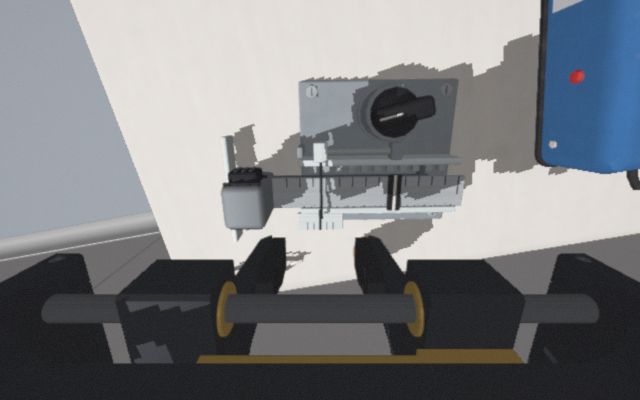

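View pics/w6z.png

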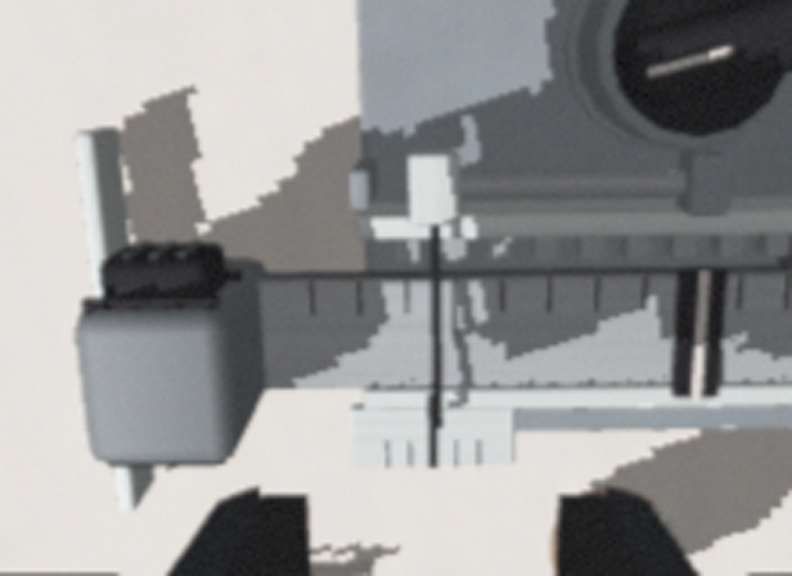

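```bash
python3 - <<'E'
from h import *
g=cv2.cvtColor(cv2.imread('pics/w6.png'),cv2.COLOR_BGR2GRAY).astype(int)
for v in range(164,231,2): 
    print(v,g[v,313:330], end=' ')
    w=np.clip(np.median(g[v,315:328])-g[v,317:326]-8,0,None); print(round((w*np.arange(317,326)).sum()/max(w.sum(),1),2))
E
```

```text
164 [220 221 221 221 221 217 158  82  83 184 217 217 171 129 133 191 217] 320.48
166 [165 174 175 158 146 140 106  62  62 130 176 185 173 161 158 165 160] 320.2
168 [149 169 168 130  93  92  73  55  61 114 161 175 175 173 173 169 131] 319.51
170 [107 150 167 131  95  90  75  51  58  94 124 159 175 173 170 167 129] 319.77
172 [102 127 139 114  94  88  71  51  52  78  95 116 125 124 107  99  95] 320.39
174 [87 91 90 88 86 83 70 52 52 73 84 83 85 86 84 83 85] 320.42
176 [57 58 58 62 64 63 59 52 52 59 61 64 67 63 65 64 67] 320.5
178 [114 141 151 149 152 150 121  78  61 107 144 150 126  94  92  99 108] 320.73
180 [135 171 183 182 183 179 144  88  65 128 170 179 148 114 105 102 113] 320.71
182 [135 172 182 185 183 179 147  90  66 126 169 181 147 119 109 102 104] 320.73
184 [144 173 185 186 183 180 146  89  70 127 172 180 149 123 116 107 104] 320.72
186 [148 174 183 185 185 181 146  89  67 128 170 179 147 127 156 138 108] 320.76
188 [181 183 183 183 183 179 144  87  68 127 169 179 145 125 157 138 108] 320.8
190 [176 177 179 178 176 176 141  87  66 126 166 173 142 121 152 157 126] 320.77
192
[... 912 characters left out ...]
  98  52  58 119 187 209 210 211 213 213 212] 320.35
216 [217 217 218 218 215 184 116  58  53 106 185 215 217 215 216 216 215] 320.53
218 [219 219 220 218 217 193 125  63  84 132 194 217 219 218 219 219 219] 320.45
220 [218 218 219 219 217 192 127  78 150 202 216 218 217 218 218 218 218] 319.85
222 [201 209 216 218 216 192 125  80 152 202 217 219 215 192 201 217 218] 319.86
224 [181 183 212 220 219 192 126  79 153 206 219 220 218 181 198 217 220] 319.84
226 [179 180 209 217 217 193 126  75 152 205 218 220 215 183 197 217 218] 319.86
228 [183 184 211 219 218 192 127  82 152 205 219 218 216 174 195 215 217] 319.85
230 [222 220 224 226 226 220 212 206 216 222 227 228 226 221 223 227 227] 319.75
```

Aligned view: the needle runs at about column 321.0 and the zero line at about 319.85. That leaves about 0.9 mm, so another 13° clockwise. Regrasping.

>>> carry_out([
  [0.03, 0.02, -0.01, 0, 0, 8],
  [0.06, 0.04, -0.01, 0, 0, 16],
  [0.079, 0.0505, -0.01, 0, 0, 24],
  [0.079, 0.0505, -0.01, 0, 0, 32],
  [0.079, 0.0505, -0.01, 0, 0, 40],
  [0.079, 0.0505, -0.01, 0, 0, 48],
  [0.079, 0.0505, -0.01, 0, 0, 56],
  [0.079, 0.0505, -0.01, 0, 0, 64],
  [0.079, 0.0505, -0.01, 0, 0, 72],
  [0.079, 0.0505, -0.01, 0, 0, 74.8],
  [0.079, 0.0505, 0.02, 0, 0, 74.8],
  [0.079, 0.0505, 0.037, 0, 0, 74.8],
])

```text
clock: 13.15
tool_pos: [0.5498, -0.1101, 0.0468]
eef_rot: [0.678, 0.735, -0.0, -0.0]
contact_force: [-0.5, -0.4, -0.0]
opening: 0.456
```

>>> carry_out([
  [0, 0, 0, 0, 0, 0],
  [0, 0, 0, 0, 0, 0],
  [0, 0, 0, 0, 0, 0],
  [0, 0, 0, 0, 0, 0],
  [0, 0, 0, 0, 0, 0],
  [0, 0, 0, 0, 0, 0],
  [0, 0, 0, 0, 0, 0],
], fingers=255)

```text
clock: 13.85
tool_pos: [0.5505, -0.1107, 0.0486]
eef_rot: [0.678, 0.735, 0.0, 0.001]
contact_force: [-1.2, 0.0, 6.5]
opening: 0.137
```

```bash
python3 - <<'E'
from h import *
s=r.get_state();print(s['tool_pos'],s['eef_rot'],s['q'],s['opening'],s['contact_force'],s['moment'])
E
```

```text
[ 0.5505 -0.1107  0.0486] [0.6778 0.7352 0.0005 0.0006] [-0.0277  0.9195  0.2499  1.9004 -0.5474  0.3875  0.7205] 0.13684410280204723 [-1.1908  0.0195  6.4656] [-0.0471  0.2211 -0.0771]
```

Same wing grip as before at 12 mm. Turning 13°, then release and return to the aligned view.

>>> carry_out([
  [0, 0, 0, 0, 0, 5],
  [0, 0, 0, 0, 0, 10],
  [0, 0, 0, 0, 0, 13],
  [0, 0, 0, 0, 0, 13],
  [0, 0, 0, 0, 0, 13],
])

```text
clock: 14.35
tool_pos: [0.5509, -0.1108, 0.0487]
eef_rot: [0.757, 0.654, 0.001, 0.001]
contact_force: [0.2, -1.0, 5.4]
opening: 0.139
```

```bash
python3 - <<'E'
from h import *
s=r.get_state();print(s['tool_pos'],s['eef_rot'],s['opening'],s['contact_force'],s['moment'])
M=R.from_quat(s['eef_rot']).as_matrix();print(M,np.degrees(np.arctan2(M[1,1],M[0,1])))
print(M.T@(np.array([0.6178,-.1740,.0846])-s['tool_pos']))
E
```

```text
[ 0.5509 -0.1108  0.0487] [0.7567 0.6538 0.0007 0.001 ] 0.13909885551873055 [ 0.2493 -0.9857  5.4379] [-0.041   0.118  -0.0115]
[[ 0.1451  0.9894  0.0024]
 [ 0.9894 -0.1451 -0.0005]
 [-0.0001  0.0024 -1.    ]] -8.343560089336973
[-0.0529  0.0754 -0.0357]
```

>>> carry_out([
  [0, 0, 0, 0, 0, 0],
  [0, 0, 0, 0, 0, 0],
  [0, 0, 0, 0, 0, 0],
  [0, 0, -0.03, 0, 0, 0],
  [-0.02, 0.025, -0.05, 0, 0, -8],
  [-0.04, 0.05, -0.05, 0, 0, -16],
  [-0.0529, 0.0754, -0.05, 0, 0, -24],
  [-0.0529, 0.0754, -0.045, 0, 0, -32],
  [-0.0529, 0.0754, -0.04, 0, 0, -40],
  [-0.0529, 0.0754, -0.037, 0, 0, -48],
  [-0.0529, 0.0754, -0.037, 0, 0, -56],
  [-0.0529, 0.0754, -0.037, 0, 0, -64],
], fingers=139)

```text
clock: 15.55
tool_pos: [0.6163, -0.1738, 0.0842]
eef_rot: [0.292, 0.956, -0.0, -0.001]
contact_force: [-0.4, -0.3, 0.5]
opening: 0.453
```

>>> carry_out([
  [0, 0, 0, 0, 0, -8],
  [0, 0, 0, 0, 0, -16],
  [0, 0, 0, 0, 0, -24],
  [0, 0, 0, 0, 0, -24],
  [0, 0, 0, 0, 0, -24],
])

```text
clock: 16.05
tool_pos: [0.6166, -0.1738, 0.0845]
eef_rot: [0.092, 0.996, 0.0, -0.0]
contact_force: [0.3, -0.4, -0.6]
opening: 0.455
```

```bash
python3 - <<'E'
from h import *
s=r.get_state();print(s['tool_pos'],s['eef_rot'],s['q'],s['opening'],s['contact_force'])
p=shot('wrist','w7.png')
a=p['img'][130:250,210:410];cv2.imwrite('pics/w7z.png',cv2.resize(a,None,fx=4,fy=4,interpolation=cv2.INTER_CUBIC))
g=cv2.cvtColor(p['img'],cv2.COLOR_BGR2GRAY).astype(int)
for v in range(164,233,3): print(v,g[v,311:330])
for v in range(174,212,4): print(v,g[v,380:406])
E
```

```text
[ 0.6166 -0.1738  0.0845] [ 0.0918  0.9958  0.0002 -0.0002] [ 0.1988  0.9062  0.0079  1.6323 -0.0115  0.6037  1.6   ] 0.45527753521403996 [ 0.3481 -0.4358 -0.5654]
164 [223 221 211 206 203 186 158 141 152 185 199 199 177 149 132 138 195 219
 218]
167 [211 211 212 213 210 191 128  69 120 195 219 219 205 160 126 127 165 202
 212]
170 [106 146 168 169 130  87  65  50  58  84 122 161 175 176 171 170 155 120
  96]
173 [ 98 105 146 163 127  92  68  49  57  82  95 109 150 164 145 127 120 103
  92]
176 [87 81 82 80 78 76 59 44 54 68 78 75 78 76 77 80 76 78 78]
179 [ 86  91  98 100 101 101  73  54  61  91 104 106 106  86  90  91  91  90
 102]
182 [139 159 178 183 184 179 124  63  83 155 182 183 181 150 127 116 107 111
 159]
185 [137 138 170 182 184 180 125  62  87 157 179 184 176 145 114 106 105 105
 129]
188 [149 146 172 183 186 178 134  71  73 152 183 181 144  95  81  95 102 102
 116]
191 [180 179 180 181 179 177 131  73  69 148 175 181 175 128  77 101 154 175
 180]
194 [182 181 182 182 181 178 130  72  72 149 179 182 177 129  81  91 110 158
 180]
197 [183 183 182 183 183 179 134  73  70 15
[... 1336 characters left out ...]

  28  47  85 103 104  78  76  97]
190 [171 136 103 100 100  95  68  35  28  33  35  49 104 121 110  72  36  30
  31  58  88  97  99  98 100 100]
194 [177 176 166 171 172 152  93  41  27  34  37  64 116 126  92  55  31  29
  39  71  95 111 152 172 170 137]
198 [174 175 177 176 172 137  82  51  47  45  64 140 201 205 144  68  45  47
  68 143 174 174 174 173 175 170]
202 [177 178 179 178 173 127  68  47  45  44  75 169 213 202 135  63  46  45
  62 116 159 177 178 178 177 177]
206 [179 180 180 182 174 118  60  47  43  46  89 187 217 182 112  56  47  45
  70 100 153 175 178 176 176 171]
210 [207 206 207 208 201 140  65  44  43  56 113 194 216 164  83  48  42  75
 165 202 209 209 209 207 209 209]
```

View pics/w7z.png

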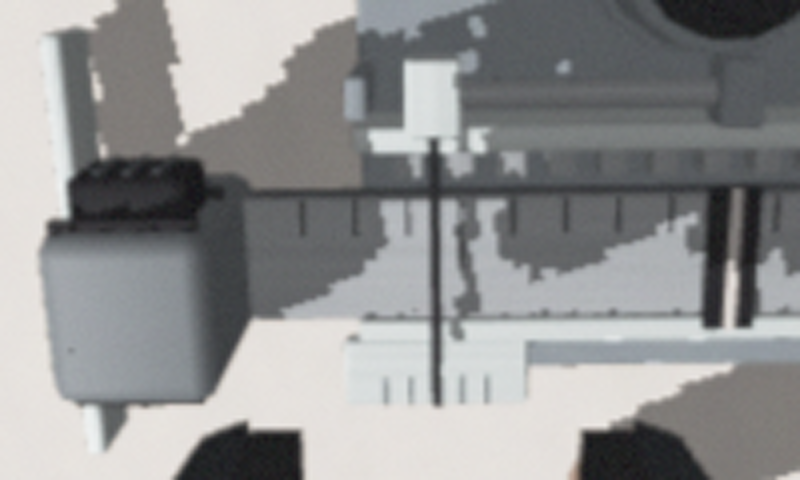

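```bash
python3 - <<'E'
from h import *
p=shot('wrist');s=r.get_state()
for z in (.033,.035):
  P=[ray(p,u,v,z) for u,v in((318.1,182),(318.45,200),(318.5,206))]
  C=[ray(p,u,v,z) for u,v in((393.6,182),(392.3,200),(391.8,206),(391.35,210))]
  print(z,np.array(P),np.array(C))
  d=P[2]-P[0];print(np.degrees(np.arctan2(d[1],d[0])));d=C[3]-C[0];print(np.degrees(np.arctan2(d[1],d[0])))
  for yaw in(-10.3,):
    y=np.radians(yaw);a=np.array([-np.sin(y),np.cos(y),0]);print([x@a for x in P],[x@a for x in C])
# rail edge: zoom4 origin(210,130)
e=zr(p,[(250,189),(700,186)],(210,130),4,.033);d=e[1]-e[0];print('bar edge',e,np.degrees(np.arctan2(d[1],d[0]))-90)
g=zr(p,[(50,232),(188,232),(75,400),(205,400)],(210,130),4,.062);print('grip top',g)
print([ (d['xyz'],d['p']) for d in r.spot_point(p,'grip_centre')])
print([ (d['xyz'],d['p']) for d in r.spot_point(p,'clip_line')],[ (d['xyz'],d['p']) for d in r.spot_point(p,'zero_line')])
E
```

```text
0.033 [[ 0.5884 -0.1692  0.033 ]
 [ 0.602  -0.1715  0.033 ]
 [ 0.6066 -0.1723  0.033 ]] [[ 0.5985 -0.115   0.033 ]
 [ 0.6121 -0.1174  0.033 ]
 [ 0.6167 -0.1183  0.033 ]
 [ 0.6198 -0.119   0.033 ]]
-9.72446496712237
-10.523077187843487
[np.float64(-0.06125410810520433), np.float64(-0.061078769725465214), np.float64(-0.06106869398808879)] [np.float64(-0.006167640731958875), np.float64(-0.006112180437742613), np.float64(-0.006143155787489961), np.float64(-0.006251867003839235)]
0.035 [[ 0.588  -0.1691  0.035 ]
 [ 0.6014 -0.1714  0.035 ]
 [ 0.606  -0.1722  0.035 ]] [[ 0.5979 -0.1155  0.035 ]
 [ 0.6113 -0.1179  0.035 ]
 [ 0.6159 -0.1187  0.035 ]
 [ 0.619  -0.1194  0.035 ]]
-9.724464967122417
-10.523077187843509
[np.float64(-0.06123994515571483), np.float64(-0.061066388449635106), np.float64(-0.061056415095296024)] [np.float64(-0.006713230348069714), np.float64(-0.006658333605002368), np.float64(-0.0066889942035536455), np.float64(-0.0067966007677957565)]
bar edge [[ 0.5786 -0.2013  0.033 ]
 [ 0.593  -0.121   0.033 ]] -10.163568098497748
grip top [[ 0.5742 -0.2275  0.062 ]
 [ 0.5781 -0.2062  0.062 ]
 [ 0.6023 -0.2316  0.062 ]
 [ 0.6063 -0.2106  0.062 ]]
[([0.5873, -0.2219, 0.0449], 0.74)]
[([0.6051, -0.1203, 0.0366], 0.57)] [([0.6015, -0.1712, 0.0343], 0.92)]
```

Needle and zero line are now collinear at column 318.5, down to row 230, so zeroing is done. The clip line sits 55 mm to +y. Now going to the grip.

>>> carry_out([
  [0, 0, -0.01, 0, 0, 8],
  [0, -0.01, -0.01, 0, 0, 16],
  [0, -0.02, -0.01, 0, 0, 24],
  [0.01, -0.03, -0.01, 0, 0, 32],
  [0.01, -0.04, -0.01, 0, 0, 40],
  [0.019, -0.051, -0.01, 0, 0, 48],
  [0.019, -0.051, -0.01, 0, 0, 56],
  [0.019, -0.051, -0.01, 0, 0, 64],
  [0.019, -0.051, -0.01, 0, 0, 72],
  [0.019, -0.051, -0.01, 0, 0, 80],
  [0.019, -0.051, -0.01, 0, 0, 88],
  [0.019, -0.051, -0.01, 0, 0, 89.7],
], fingers=0)

```text
clock: 17.5
tool_pos: [0.5892, -0.2201, 0.0946]
eef_rot: [0.767, 0.642, -0.0, 0.0]
contact_force: [-0.2, -0.2, -0.7]
opening: 0.996
```

>>> carry_out([
  [0, 0, 0, 0, 0, 0],
  [0, 0, 0, 0, 0, 0],
])

```text
clock: 17.7
tool_pos: [0.589, -0.2205, 0.0947]
eef_rot: [0.766, 0.643, 0.0, -0.0]
contact_force: [0.1, 1.7, 0.3]
opening: 1.001
```

```bash
python3 - <<'E'
from h import *
s=r.get_state();print(s['tool_pos'],s['eef_rot'],s['q'],s['opening'],s['contact_force'])
M=R.from_quat(s['eef_rot']).as_matrix();print(np.degrees(np.arctan2(M[1,1],M[0,1])))
p=shot('wrist','w8.png')
print([ (d['xyz'],d['p'],proj(p,d['xyz'])) for d in r.spot_point(p,'grip_centre')])
E
```

```text
[ 0.589  -0.2205  0.0947] [ 0.7655  0.6434  0.     -0.0001] [ 0.0706  0.924   0.4036  1.6796 -0.5431  0.6519  0.597 ] 1.0008265529820297 [0.1245 1.6511 0.3083]
-9.9104447412127
[([0.5914, -0.221, 0.0473], 0.6, array([322.1521, 222.4829]))]
```

View pics/w8.png

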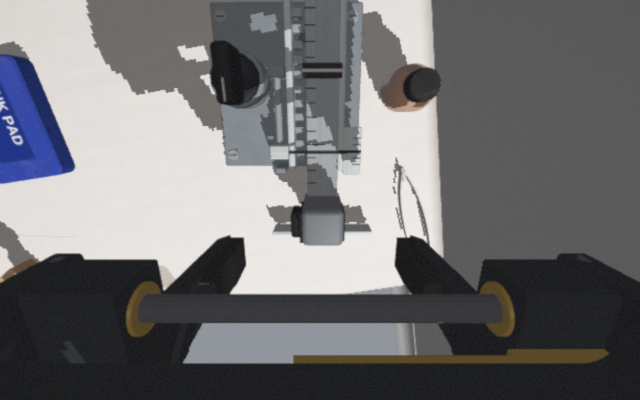

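Block at columns 304–344 and button at 291–304, centred about 2 mm to tool +y. I'll shift 2 mm, go down, then squeeze at 25 N.

>>> carry_out([
  [0, 0.002, 0.02, 0, 0, 0],
  [0, 0.002, 0.04, 0, 0, 0],
  [0, 0.002, 0.06, 0, 0, 0],
  [0, 0.002, 0.068, 0, 0, 0],
  [0, 0.002, 0.068, 0, 0, 0],
  [0, 0.002, 0.068, 0, 0, 0],
])

```text
clock: 18.4
tool_pos: [0.5913, -0.2213, 0.0273]
eef_rot: [0.766, 0.643, 0.0, 0.0]
contact_force: [0.9, 0.4, -0.1]
opening: 1.002
```

>>> carry_out([
  [0, 0, 0, 0, 0, 0],
  [0, 0, 0, 0, 0, 0],
  [0, 0, 0, 0, 0, 0],
  [0, 0, 0, 0, 0, 0],
  [0, 0, 0, 0, 0, 0],
  [0, 0, 0, 0, 0, 0],
  [0, 0, 0, 0, 0, 0],
  [0, 0, 0, 0, 0, 0],
  [0, 0, 0, 0, 0, 0],
  [0, 0, 0, 0, 0, 0],
], fingers=255, grip_force=25)

```text
clock: 19.4
tool_pos: [0.5904, -0.2208, 0.0265]
eef_rot: [0.766, 0.643, -0.0, -0.0]
contact_force: [-3.7, 0.4, 0.9]
opening: 0.347
```

```bash
python3 - <<'E'
from h import *
s=r.get_state();print(s['tool_pos'],s['eef_rot'],s['q'],s['opening']*88,s['contact_force'],s['moment'])
p=shot('wrist','w9.png')
E
```

```text
[ 0.5904 -0.2208  0.0265] [ 0.7662  0.6426 -0.0003 -0.0005] [ 0.1034  1.0217  0.3405  1.6859 -0.5881  0.5392  0.6312] 30.577622917552457 [-3.7138  0.4403  0.91  ] [-0.0028  0.7049  0.0691]
```

View pics/w9.png

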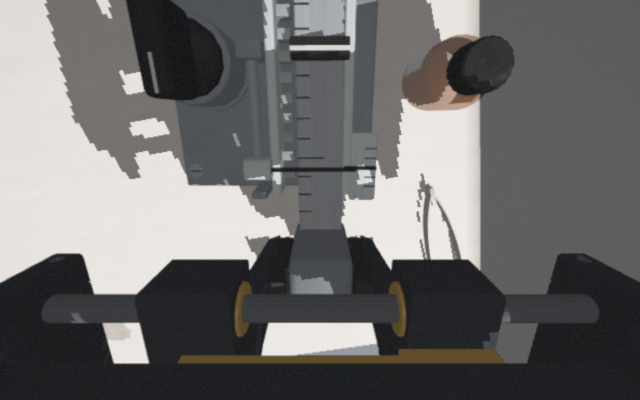

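Opening is 30.6 mm, so the button is fully in. The clip (row 48) and the needle (row 169) are both in view. I'll draw 50 mm first.

>>> carry_out([
  [-0.003, 0, 0, 0, 0, 0],
  [-0.008, 0, 0, 0, 0, 0],
  [-0.013, 0, 0, 0, 0, 0],
  [-0.018, 0, 0, 0, 0, 0],
  [-0.023, 0, 0, 0, 0, 0],
  [-0.028, 0, 0, 0, 0, 0],
  [-0.033, 0, 0, 0, 0, 0],
  [-0.038, 0, 0, 0, 0, 0],
  [-0.043, 0, 0, 0, 0, 0],
  [-0.047, 0, 0, 0, 0, 0],
  [-0.05, 0, 0, 0, 0, 0],
  [-0.05, 0, 0, 0, 0, 0],
])

```text
clock: 20.65
tool_pos: [0.5818, -0.2713, 0.0265]
eef_rot: [0.766, 0.642, -0.001, 0.0]
contact_force: [-5.1, -0.0, -1.8]
opening: 0.343
```

```bash
python3 - <<'E'
from h import *
s=r.get_state();print(s['clock'],s['tool_pos'],s['eef_rot'],s['opening']*88,s['contact_force'],s['moment'])
a=np.array([.177,.984,0]);print('moved',(s['tool_pos']-np.array([.5904,-.2208,0]))@a)
p=shot('wrist','w10.png')
a=p['img'][60:220,230:430];cv2.imwrite('pics/w10z.png',cv2.resize(a,None,fx=3.7,fy=3.7,interpolation=cv2.INTER_CUBIC))
g=cv2.cvtColor(p['img'],cv2.COLOR_BGR2GRAY).astype(int)
for u in(300,306,312,330,338): print(u,list(enumerate(g[95:135,u],95)))
E
```

```text
20.65 [ 0.5818 -0.2713  0.0265] [ 0.7665  0.6423 -0.0005  0.0003] 30.187916097174543 [-5.1244 -0.0484 -1.79  ] [0.0096 1.1188 0.1337]
moved -0.05119635615609198
300 [(95, np.int64(103)), (96, np.int64(82)), (97, np.int64(60)), (98, np.int64(78)), (99, np.int64(99)), (100, np.int64(104)), (101, np.int64(107)), (102, np.int64(106)), (103, np.int64(106)), (104, np.int64(108)), (105, np.int64(105)), (106, np.int64(107)), (107, np.int64(107)), (108, np.int64(104)), (109, np.int64(106)), (110, np.int64(106)), (111, np.int64(107)), (112, np.int64(106)), (113, np.int64(104)), (114, np.int64(105)), (115, np.int64(106)), (116, np.int64(106)), (117, np.int64(91)), (118, np.int64(66)), (119, np.int64(95)), (120, np.int64(106)), (121, np.int64(105)), (122, np.int64(103)), (123, np.int64(105)), (124, np.int64(107)), (125, np.int64(104)), (126, np.int64(105)), (127, np.int64(106)), (128, np.int64(109)), (129, np.int64(105)), (130, np.int64(106)), (131, np.int64(105)), (132, np.int64(105)), (133, np.int64(104)), (134, np.int64(106))]
306 [(95, np.int64(104)), (96, np.int64(81)), (97, np.int64(59)), 
[... 2747 characters left out ...]
3, np.int64(106)), (104, np.int64(105)), (105, np.int64(103)), (106, np.int64(106)), (107, np.int64(105)), (108, np.int64(104)), (109, np.int64(105)), (110, np.int64(107)), (111, np.int64(106)), (112, np.int64(106)), (113, np.int64(104)), (114, np.int64(105)), (115, np.int64(106)), (116, np.int64(105)), (117, np.int64(103)), (118, np.int64(103)), (119, np.int64(105)), (120, np.int64(104)), (121, np.int64(104)), (122, np.int64(102)), (123, np.int64(105)), (124, np.int64(105)), (125, np.int64(105)), (126, np.int64(105)), (127, np.int64(103)), (128, np.int64(103)), (129, np.int64(106)), (130, np.int64(105)), (131, np.int64(106)), (132, np.int64(105)), (133, np.int64(104)), (134, np.int64(103))]
```

View pics/w10z.png

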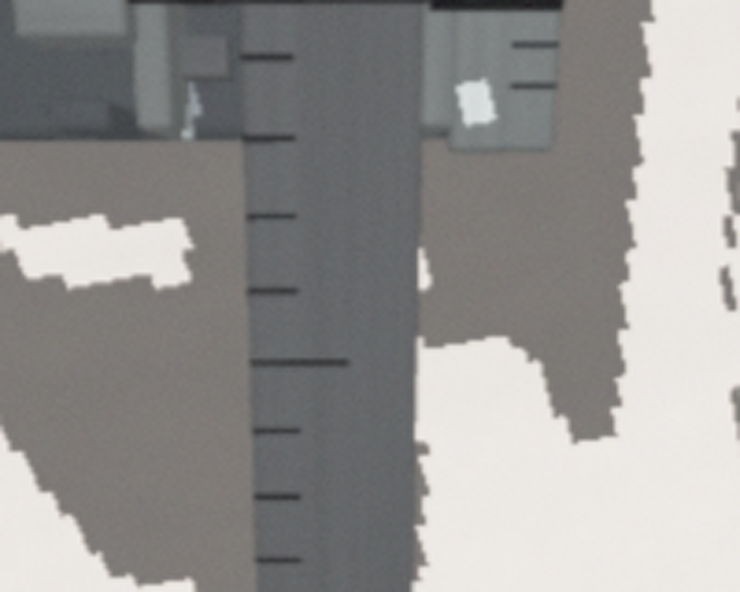

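```bash
python3 - <<'E'
from h import *
p=shot('wrist');s=r.get_state();print(s['clock'],s['tool_pos'])
a=p['img'][10:90,260:400];cv2.imwrite('pics/w11z.png',cv2.resize(a,None,fx=5.5,fy=5.5,interpolation=cv2.INTER_CUBIC))
g=cv2.cvtColor(p['img'],cv2.COLOR_BGR2GRAY).astype(int)
for u in(300,310,320,330,338,350,360,370,376): print(u,g[38:68,u])
for v in (53.,60.):
  print(ray(p,320,v,.033)@[.177,.984,0],ray(p,320,v+1,.033)@[.177,.984,0])
E
```

```text
20.75 [ 0.5818 -0.2712  0.0266]
300 [ 54  56  51  50  51  49  90 198 218 168 137 125  85  42  35  35  36  44
  51  51  50  50  59  92 105 105 107 106 104 105]
310 [ 51  50  50  47  52  51  66 115 130 132 133 123  80  41  38  40  36  46
  45  53  52  41  54  90 101 103 103 103 105 104]
320 [ 49  51  49  48  49  52  88 200 222 224 220 174  98  45  35  35  36  43
  46  41  38  38  64  93 103 104 103 102 101 101]
330 [ 51  51  52  48  52  51  90 198 220 172 136 122  79  41  37  32  38  45
  49  53  50  54  65  92 101 103 104 105 104 104]
338 [ 49  54  50  48  52  54 109 194 168 137 130 113  71  43  37  35  41  44
  51  52  50  53  65  92 102 105 104 101 104 103]
350 [187 187 192 192 192 195 204 218 218 192 168 145 125 116 117 116 114  77
  54  46  38  32  30  34  63 110 125 125 129 126]
360 [218 219 218 218 218 218 218 218 219 218 217 218 217 211 164 132 128 119
 117 102  66  41  38  35  63 113 128 129 127 129]
370 [128 132 136 136 139 162 144 132 130 106  84  93 118 131 130 131 129 129
 124 111  71  42  37  38  63 114 128 128 129 129]
376 [124 129 127 129 130 129 128 128 126 105  81 100 123 127 127 127 127 127
 125 108  68  42  36  36  60 111 128 127 128 129]
-0.06027361662656577 -0.060678507056071126
-0.06312443385666854 -0.0635348739463872
```

View pics/w11z.png

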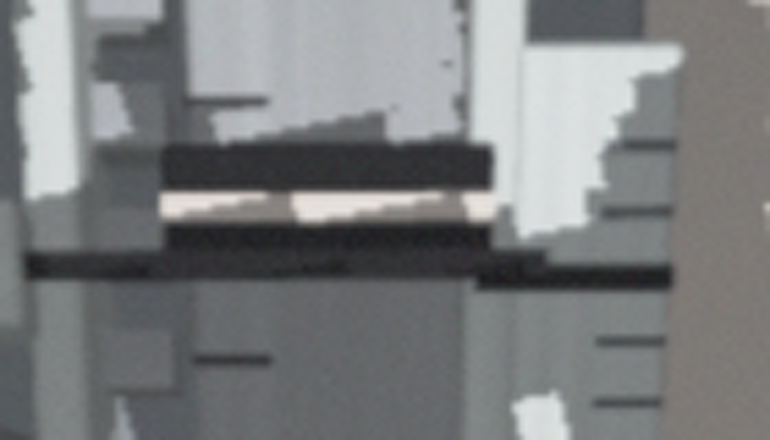

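```bash
python3 - <<'E'
from h import *
p=shot('wrist','w11.png');s=r.get_state()
g=cv2.cvtColor(p['img'],cv2.COLOR_BGR2GRAY).astype(int)
for u in(266,272,278,284,290,342,346,352,358,364,370,378): print(u,g[50:66,u])
w=cv2.imread('pics/w9.png');g=cv2.cvtColor(w,cv2.COLOR_BGR2GRAY).astype(int)
print('w9 rows 160..')
for u in(275,280,285,290,300,310,320,330,340,344,348,352,356,360,364,368,372): print(u,g[160:178,u])
cv2.imwrite('pics/w9z.png',cv2.resize(w[130:200,260:390],None,fx=6,fy=6,interpolation=cv2.INTER_CUBIC))
E
```

```text
266 [120 117 114 118 114  86  55  35  36  35  57  93 107 106 107 103]
272 [124 123 125 126 124 100  64  52  50  50  65 113 124 125 128 129]
278 [101 101 103 106 102  87  61  49  53  40  51  86  95  98 100 100]
284 [105 106 105 104 103  79  58  46  38  37  46  74  86  90  88  91]
290 [96 61 49 53 51 50 48 43 39 36 45 72 87 90 91 90]
342 [ 70  39  40  34  36  47  49  54  48  43  64  95 104 103 102 103]
346 [116  51  33  37  36  49  50  50  50  42  54  79  87 118 129 129]
352 [130 125 123 123 118  80  50  45  32  38  34  39  59 108 121 123]
358 [218 216 166 135 126  90  58  49  52  47  38  33  62 112 125 129]
364 [218 169 137 132 133 133 131 112  70  38  37  36  62 116 128 131]
370 [120 129 131 128 129 129 127 112  72  41  33  33  64 116 128 131]
378 [123 129 128 128 129 130 125 112  70  41  36  34  63 112 128 128]
w9 rows 160..
275 [118 118 119 118 129 195 207 154  82  36  35  93 186 211 215 213 213 212]
280 [110 116 115 122 151 161 160 119  66  33  34  75 150 171 175 182 188 186]
285 [127  98  88  85  87  89  82  63  41  30  34  49  83  91  95  94  97  91]
290 [122  91  85  84  85  85
[... 291 characters left out ...]
 96 97 98 96 99]
340 [95 96 97 97 96 97 94 66 39 27 33 58 89 99 93 96 97 96]
344 [118 118 118 117 114 107  78  50  36  27  34  71 108 118 118 121 118 116]
348 [118 114 117 115 115  99  59  32  27  28  37  70 104 117 117 114 116 114]
352 [118 117 118 117 118 101  64  34  28  24  36  68 106 118 116 119 116 118]
356 [115 116 118 117 114 103  65  37  32  51  87 104 112 114 116 117 115 116]
360 [118 119 118 121 124 151 107  53  51 102 194 215 217 217 216 217 218 214]
364 [118 119 118 122 152 137  88  52  53 102 194 217 217 218 219 214 180 167]
368 [119 118 117 119 114  99  61  33  37  98 191 217 219 220 220 217 163 143]
372 [115 117 117 118 120 100  63  35  34  58 105 117 119 116 117 118  91  81]
```

View pics/w9z.png

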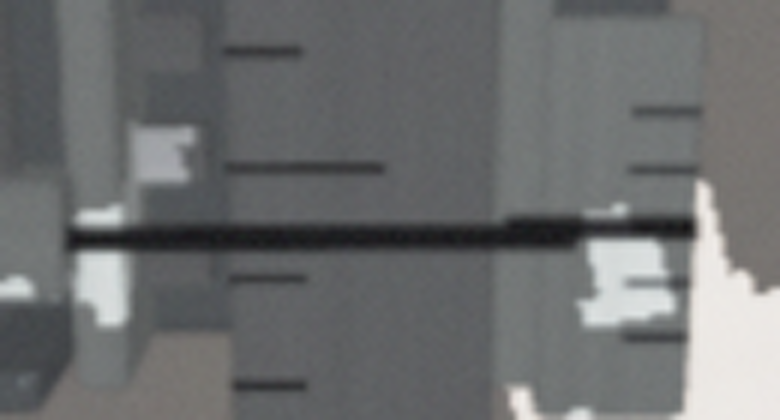

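>>> carry_out([
  [-0.0025, 0, 0, 0, 0, 0],
  [-0.0045, 0, 0, 0, 0, 0],
  [-0.0045, 0, 0, 0, 0, 0],
  [-0.0045, 0, 0, 0, 0, 0],
])

```text
clock: 21.2
tool_pos: [0.5813, -0.274, 0.0266]
eef_rot: [0.766, 0.643, 0.0, -0.001]
contact_force: [-4.4, 1.7, -1.5]
opening: 0.345
```

```bash
python3 - <<'E'
from h import *
p=shot('wrist','w12.png');s=r.get_state();print(s['clock'],s['tool_pos'],s['opening']*88,s['contact_force'],s['moment'])
a=p['img'][10:90,260:400];cv2.imwrite('pics/w12z.png',cv2.resize(a,None,fx=5.5,fy=5.5,interpolation=cv2.INTER_CUBIC))
g=cv2.cvtColor(p['img'],cv2.COLOR_BGR2GRAY).astype(int)
for u in(272,278,292,296,300,310,320,330,336,340,346,352,358,364,370,376): print(u,g[34:66,u])
for v in (45.,50,55): print(v,ray(p,320,v,.033)@[.177,.984,0])
E
```

```text
21.25 [ 0.5813 -0.274   0.0265] 30.554444548025675 [-4.3887  0.7246 -2.5281] [0.1765 1.1223 0.0402]
272 [216 216 213 184 143 125 124 123 126 141 200 217 220 215 168  96  55  50
  49  61 115 126 128 127 130 129 129 127 129 129 129 126]
278 [112 113 113 113 112 104 100 103 106 104 104 105 105 103  86  63  50  50
  49  51  83  97  98 100 100  98  99  97  99  97 102  99]
292 [ 90  87  61  49  49  50  52  49  38  38  50  96 124 130 132  90  57  54
  49  43  36  39  37  34  29  32  63  84  90  91  89  87]
296 [113 109  70  47  48  50  50  44  40  38  51  96 133 175 136  78  57  50
  49  44  38  34  35  35  31  32  62  92 100 100 102 103]
300 [180 152  92  55  54  48  41  38  40  38  51  97 144 199 149  80  52  50
  53  42  34  38  36  33  32  33  61  93 104 107 106 107]
310 [117 100  67  49  42  36  37  36  37  37  57 114 130 129  93  61  48  53
  50  45  39  35  35  31  29  32  61  95 103 105 104 106]
320 [104  99  68  51  51  49  49  51  41  37  54 116 131 129  96  64  47  50
  51  44  44  40  40  33  35  38  64  94 104 104 106 103]
330 [179 151  93  53  48  49  44  34  35  38  54 115 14
[... 533 characters left out ...]
 125 139 190 137  68  53  50
  52  44  36  45  90 115 122 125 122 124 124 121 120 123]
358 [221 221 221 220 220 220 219 220 220 221 220 219 220 215 139  67  51  49
  47  37  37  45  95 122 128 130 128 130 130 127 128 128]
364 [224 223 222 223 223 224 223 224 222 222 223 223 222 223 223 222 216 142
  64  40  37  50  95 123 129 133 131 133 131 133 130 131]
370 [140 165 174 177 180 209 202 158 138 135 131 132 131 130 130 135 128  91
  46  34  32  45  94 120 130 132 130 129 131 126 106  82]
376 [130 129 130 129 130 127 116  86  80 117 127 129 128 130 128 131 125  86
  48  40  35  46  91 122 127 127 128 129 128 127 107  80]
45.0 -0.05983145148243538
50 -0.06183755155900169
55 -0.06386298841863008
```

View pics/w12z.png

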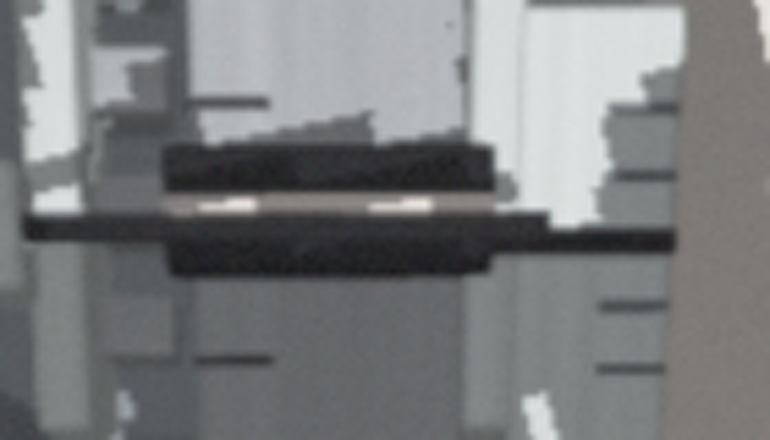

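>>> carry_out([
  [-0.001, 0, 0, 0, 0, 0],
  [-0.002, 0, 0, 0, 0, 0],
  [-0.002, 0, 0, 0, 0, 0],
  [-0.002, 0, 0, 0, 0, 0],
  [-0.002, 0, 0, 0, 0, 0],
])

```text
clock: 21.75
tool_pos: [0.581, -0.2757, 0.0265]
eef_rot: [0.766, 0.643, 0.0, -0.001]
contact_force: [-4.9, 1.9, -0.8]
opening: 0.35
```

```bash
cat > m.py <<'E'
from h import *
import sys
n=sys.argv[1]
p=shot('wrist',n+'.png');s=r.get_state();print(s['clock'],s['tool_pos'],s['opening']*88,s['contact_force'],s['moment'])
a=p['img'][10:90,260:400];cv2.imwrite('pics/'+n+'z.png',cv2.resize(a,None,fx=5.5,fy=5.5,interpolation=cv2.INTER_CUBIC))
g=cv2.cvtColor(p['img'],cv2.COLOR_BGR2GRAY).astype(int)
print('rows 34..65')
for u in(272,278,284,296,300,310,320,330,336,340,346,352,358,364,370,376): print(u,' '.join(map(str,g[34:66,u])))
E
python3 m.py w13
```

```text
21.8 [ 0.581  -0.2757  0.0265] 30.617047070386757 [-4.6641  2.0509 -0.6008] [0.3163 1.1683 0.0066]
rows 34..65
272 143 122 124 124 123 136 197 218 220 215 149 78 50 51 54 93 193 217 191 147 128 130 130 126 128 129 129 128 130 128 129 130
278 103 100 100 101 107 104 107 107 105 103 76 57 50 47 48 55 83 94 100 96 99 101 99 97 100 98 100 102 101 98 101 98
284 93 87 87 95 103 105 107 105 106 102 80 58 53 50 48 53 72 76 84 90 91 91 90 91 92 92 99 106 104 106 106 108
296 103 99 66 39 38 33 38 39 37 50 53 51 51 50 57 80 79 62 52 51 51 43 38 39 34 35 62 93 101 102 100 102
300 105 101 66 42 36 39 39 38 45 51 50 53 52 52 55 78 79 60 51 50 47 42 33 36 33 33 61 96 104 104 106 104
310 108 102 67 40 35 42 36 40 38 41 47 50 53 51 56 78 64 54 46 42 36 37 35 34 32 29 63 92 103 102 107 103
320 131 103 70 49 42 39 38 31 39 35 46 51 54 51 58 74 61 43 34 39 36 34 37 37 33 35 61 93 104 103 102 104
330 102 98 65 41 37 39 38 39 44 51 48 48 52 48 55 74 59 52 44 50 52 44 33 37 36 36 61 96 101 102 105 104
336 102 85 54 40 39 38 38 47 50 51 50 50 51 52 59 101 76 56 52 49 39 37 37 39 33 35 64 96 105 104 103 105
340 103 89 56 40 36 38 35 37 35 41 46 52 51 53 58 100 80 54 47 40 39 38 38 36 34 38 73 97 103 103 105 105
346 198 169 99 57 51 37 35 38 36 38 48 51 50 54 61 102 80 51 42 35 38 36 37 37 33 57 113 128 132 130 132 131
352 218 216 188 151 129 125 125 125 141 192 134 69 51 54 50 47 38 41 78 120 129 124 123 123 123 124 124 122 124 122 123 122
358 221 221 222 222 219 220 221 220 220 216 139 66 52 52 53 48 45 62 129 193 165 132 131 129 131 129 130 130 131 130 129 130
364 223 224 223 223 223 223 223 223 223 223 223 224 216 143 66 38 38 49 96 125 130 130 133 132 132 132 132 134 132 134 130 132
370 210 217 204 167 154 142 134 130 130 131 132 134 127 91 50 36 38 50 93 123 129 129 130 129 129 127 115 89 94 121 129 129
376 129 130 116 85 83 116 128 128 129 131 129 128 124 88 49 33 34 48 93 122 127 128 128 128 128 127 117 87 91 120 127 128
```

View pics/w13z.png

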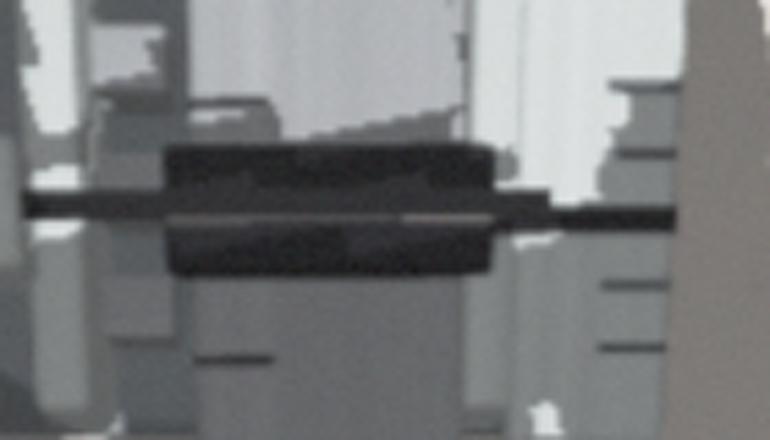

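>>> carry_out([
  [-0.0005, 0, 0, 0, 0, 0],
  [-0.001, 0, 0, 0, 0, 0],
  [-0.001, 0, 0, 0, 0, 0],
  [-0.001, 0, 0, 0, 0, 0],
  [-0.001, 0, 0, 0, 0, 0],
  [-0.001, 0, 0, 0, 0, 0],
])

```text
clock: 22.4
tool_pos: [0.5809, -0.2765, 0.0266]
eef_rot: [0.766, 0.643, 0.0, -0.001]
contact_force: [-4.8, 1.6, -0.9]
opening: 0.343
```

```bash
python3 m.py w14
```

```text
22.45 [ 0.5808 -0.2765  0.0265] 30.593137548362677 [-5.8903  3.1827 -1.015 ] [0.3714 1.1262 0.0483]
rows 34..65
272 124 123 125 136 198 218 219 215 138 65 48 51 55 101 198 216 190 149 130 128 128 130 129 129 130 129 129 128 129 128 129 131
278 101 118 161 172 172 173 167 129 79 49 48 53 51 54 80 93 98 98 99 97 97 98 101 99 102 102 104 100 101 102 99 102
284 89 96 128 142 167 170 131 107 74 51 50 45 54 53 70 77 79 88 92 90 92 91 91 91 99 104 108 104 105 103 106 107
296 104 102 65 42 39 36 39 50 45 50 54 51 54 102 200 217 147 73 52 44 38 38 36 37 35 37 58 91 101 103 104 102
300 105 100 66 39 36 35 47 49 52 54 47 52 56 100 201 218 150 74 48 41 39 35 34 36 30 38 61 99 104 106 103 108
310 103 98 65 37 34 36 40 40 49 49 49 53 64 129 206 218 142 61 37 37 34 37 36 36 34 32 61 92 103 102 103 101
320 103 99 66 40 37 39 40 43 47 50 51 50 63 132 209 219 143 65 53 50 50 39 40 35 34 30 59 94 102 103 101 105
330 105 100 65 45 39 38 44 49 51 51 49 52 63 131 208 218 145 67 48 41 37 37 34 37 36 34 61 93 101 105 106 102
336 106 99 65 40 42 46 49 51 49 51 52 52 62 131 205 211 136 66 47 37 34 34 33 36 36
[... 171 characters left out ...]
 52 50 63 130 207 213 135 65 53 48 46 47 36 34 35 60 115 129 131 131 132 131
352 189 149 128 126 123 127 136 161 110 59 51 49 49 44 46 73 157 207 214 162 130 126 121 124 125 125 124 123 124 124 122 123
358 221 222 221 221 221 220 219 191 116 61 51 48 47 48 50 74 158 203 166 136 129 130 132 131 131 129 129 131 131 129 128 131
364 223 224 223 223 223 222 223 223 224 222 216 148 80 53 48 73 149 145 136 131 129 132 131 130 132 130 130 130 133 133 132 130
370 198 162 152 141 131 131 129 131 134 136 128 89 49 38 35 47 93 121 128 130 130 130 132 128 115 88 93 117 129 128 129 131
376 105 81 77 117 129 128 129 131 128 131 126 87 48 34 33 48 92 121 131 127 130 129 127 128 115 85 91 118 128 127 130 127
```

View pics/w14z.png

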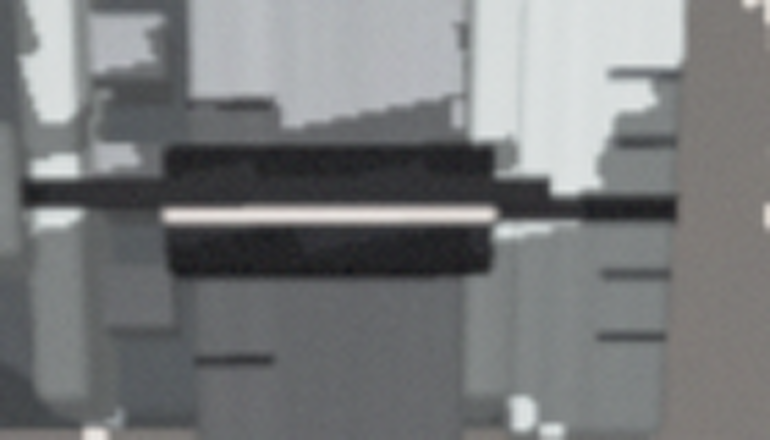

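White line and zero line now coincide (rows 47.3 and 47.4). I'll let it settle and check for creep before handing in.

>>> carry_out([
  [0, 0, 0, 0, 0, 0],
  [0, 0, 0, 0, 0, 0],
  [0, 0, 0, 0, 0, 0],
  [0, 0, 0, 0, 0, 0],
  [0, 0, 0, 0, 0, 0],
  [0, 0, 0, 0, 0, 0],
  [0, 0, 0, 0, 0, 0],
  [0, 0, 0, 0, 0, 0],
])

```text
clock: 23.25
tool_pos: [0.5808, -0.2765, 0.0265]
eef_rot: [0.766, 0.643, 0.0, -0.001]
contact_force: [-4.5, 2.1, -1.5]
opening: 0.343
```

```bash
python3 m.py w15 | grep -E '^(2[0-9]\.|272|300|320|370|376)'; python3 - <<'E'
from h import *
p=shot('side','s15.png');cv2.imwrite('pics/s15z.png',cv2.resize(p['img'][150:270,190:440],None,fx=3.2,fy=3.2,interpolation=cv2.INTER_CUBIC))
E
```

```text
23.3 [ 0.5809 -0.2765  0.0266] 30.23291330852277 [-4.5314  3.0996 -0.7508] [0.3394 1.1337 0.0717]
272 125 125 123 135 199 218 220 213 136 67 50 51 56 103 197 218 189 147 130 129 125 129 129 129 127 127 128 130 129 129 130 130
300 104 101 68 39 38 37 51 52 49 50 54 48 55 102 201 218 150 75 46 39 37 35 35 38 35 34 63 98 105 105 106 105
320 105 101 66 39 36 38 38 40 47 51 46 50 66 130 207 218 143 65 50 48 51 37 36 35 35 32 60 94 103 102 103 102
370 197 161 152 140 133 131 131 131 132 135 130 87 48 36 35 47 92 122 131 130 130 132 130 131 115 87 94 121 127 131 131 128
376 107 80 78 116 129 129 130 130 128 131 127 90 48 38 38 47 90 122 127 129 130 127 129 129 116 87 92 119 129 126 128 130
```

View pics/s15z.png

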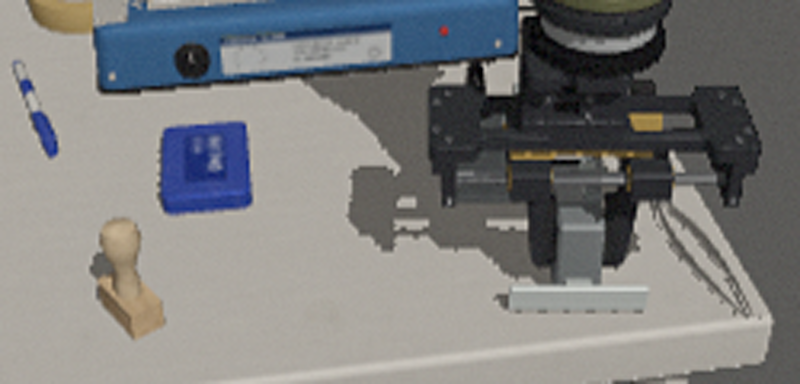

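View pics/w15z.png

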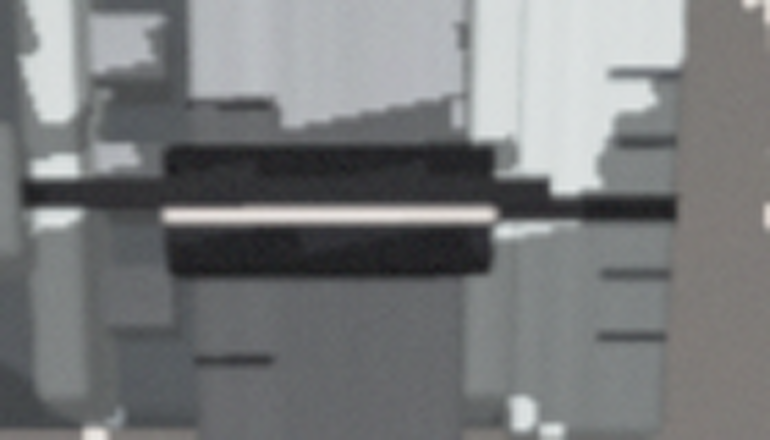

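```bash
python3 -c "
from plant import r
print(r.finish_job())"
```

```text
the job is handed in; nothing more can be done
None
```

The gauge is zeroed and the arm is drawn out to the set length. I handed the job in at about 23 s, still holding the grip with the lock button squeezed in. `finish_job()` gave no verdict.

- **Knob:** I turned it clockwise in two steps, 45° and then 13°. The first grasp closed on the round base under the wing, so I opened, went up 7 mm and gripped again. Straight from above, the needle and the zero line fell on one line. A rough two-view estimate puts the needle up to about 0.3 mm to the +y side.
- **Grip:** I squeezed it at 25 N. The gripper read about 30.5 mm against the 32 mm given, which I took as button fully in.
- **Arm:** I drew it out about 56 mm in steps, checking against the wrist picture.
- **Last check:** The white clip line and the zero line matched to about 0.1 px (less than 0.1 mm). They did not move during 0.8 s of holding still.
- **Disagreements:**
  - In the wrist view the needle seemed about 1 mm to the +y side of the clip line. I put this down to parallax, because it sits higher and leaned the other way from the opposite side.
  - My first estimate of the distance, 54.9 mm, was about 1.5 mm short of what the closer view showed. I set the final position by the lines.
- **Other things:** The ink pad and stamp looked undisturbed in the last side picture. The vial was hidden behind the gripper there. I last saw it standing upright just as I took hold of the grip, before the draw.

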